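Pack the drip-filter cartridges home

ROBOT

A 6-joint arm with a two-finger parallel gripper is mounted at the origin on the work surface. World frame = base frame: x ahead of the robot, y to its left, z up, the work surface at z = 0. Lengths are in m, angles in rad, forces in N, time in s.
With the tool pointing down it reaches from about 0.35 to 0.85 m from the base axis. Payload 8.1 kg.
Tool frame: the origin (TCP) lies at the very end of the fingers, on their centre line; the grasp point (between the pads) lies 19 mm behind it; z points along the fingers, y is the line along which they close (so a half turn about z gives the same grasp; the last joint's range is limited). The gripper opens to 93 mm and grips with 3 to 60 N. Pads are 15 mm wide; open, the fingers measure 128 mm over their backs; the gripper's body (75 mm by 188 mm) begins 65 mm behind the grasp point.
Start: joints at [1.019, 0.13, 1.488, -0, 1.523, -0.085], TCP at [0.27, 0.536, 0.186] pointing down, gripper open.
Joint ranges: [-2.96, 2.96], [-0.89, 2.26], [0.02, 2.5], [-1.34, 4.48], [0, 2.73], [-2.66, 2.66]. Speed limits (rad/s): [2.39, 2.39, 2.79, 3.14, 3.14, 3.14].

INTERFACE

Orientations are given as a rotation vector (axis times angle).
In Python, from plant import read_state, eyes, workorder gives the robot as it stands. The module is installed in compiled form; this text tells all that it offers.
- The arm moves only by the tool play_rows, never from a script. Its argument "targets" is one flat list of numbers, 4 for each row, row after row: the shift along the tool's x, y, z in cm, then the turn about the tool's z in degrees. In form: [dx, dy, dz, roll, dx, dy, dz, roll, ...]. A call has 1 to 8 rows; each row is the pose to reach, as a shift and turn from the pose commanded when the call began, along the tool's axes at that moment; what a row does not reach only later rows make up. A row lasts 1/12 s, in which the tool goes at most 41.7 mm and 7.16 degrees, less where a joint would pass 70% of its speed; a pose out of reach is approached as far as the arm can. A call with a gripper value outside its range is refused whole. "grip" is the finger opening in cm, from 0 to 9.3, set as the call begins (left out, the last holds). The fingers move at their own pace and stop on an object; "grip_force" is the grip in N (left out, the last holds). Time passes only in rows, so rows that repeat a pose let the fingers close. It gives the time, the measured TCP pose, the force, the opening and the grip force at its end, in the units of the state.
- read_state(): the state, without advancing time (a new reading comes with each control period).
- eyes.read_camera(name): name is "scene" or "top" or "wrist"; returns a dict with "image" (400x640x3 uint8, red, green, blue), "vfov" (degrees; the focal length in pixels is half the picture's height over the tangent of half this angle, whatever the lens; pixels are square), "cx", "cy" (the principal point, pixels), "cam_to_world" (4x4, takes a point from camera to world coordinates); the wrist camera has in their place "T_tool_cam" (4x4, takes a point from camera to tool coordinates, whose origin is the TCP and whose axes are the flange's). Camera axes: x right, y up, looking along -z (the intrinsics and any distortion apply to the point x, -y, -z); pixel columns grow to the right and rows downward; lengths in m; the calibration is good to about 2 mm. The wrist camera is an equidistant fisheye: a pixel r from the principal point sees the ray r / f radians off the axis. A picture is of the moment at which its call begins: read the wrist's pose just before it. There is no depth.
- workorder.close_job(): hands the job in; it is judged then, once.
The state is a dict: "t": time; "q": joint angles; "dq": joint speeds; "joint_torque": joint torques, N m; "tool_pos": TCP position; "orientation": TCP orientation; "force": force on the tool from outside, world axes, zero at the start; "wrist_torque": the same for the moment, N m; "opening": finger opening in m; "gripper_force": force on a finger pad.
Only numpy, scipy, OpenCV 4.12 (cv2) and the standard library are available. Lean on these libraries where they do the work, as an engineer would, in place of code of your own. Each camera call takes 0.05 s, during which the arm holds its last target. There are 200 camera calls.

TASK

Drop the loose white cartridge into the clear filter tube, on top of the brown one stuck part-way down, then take the wooden push rod and pack both down the tube until they bottom out, leaning on them firmly for about half a second without ever pushing so hard that the ceramic cracks. Then stand the rod back in its wooden holder and let go, leaving the mug and the two spoons alone.

Things in the scene. Friction and masses are not known exactly. Their poses are not given: they have to be found in the camera images.
- housing: Water-filter housing, fixed to the table: blue foot 92 mm across, 20 mm high, with an upright clear tube, outside 36 mm, bore 28 mm, flaring over its top 20 mm to a mouth 48 mm inside, 56 mm outside. A blue sleeve hides the tube's lowest part; in it is a fixed rubber-faced seat whose height differs each time, 20 to 32 mm above the table. Origin: centre of the foot's underside, on the tube's axis.
- housing_mouth (a point): Centre of the tube's open mouth, on the tube's axis, 170 mm above the table.
- lower_top (a point): Centre of the top of the dark brown lower cartridge (26 mm across, 40 mm tall) in the tube. It starts 14 to 26 mm above the seat (this point 74 to 98 mm above the table); its rubber seals resist sliding with about 7 N plus 0.03 N per mm/s, then it stops on the seat (which gives 1 mm per 10 N), this point 60 to 72 mm above the table. At rest it bears more than about 8 N only once bottomed out.
- cartridge_center (a point): Centre (half-way up) of the loose white ceramic cartridge, an upright cylinder 22 mm across, 60 mm tall, blue bands, 35 to 70 g, standing on the table. It slides freely in the bore; let go with its end in the tube it drops onto the brown one. Fully packed its top is 38 to 50 mm below the mouth. It cracks if the rod pushes with more than 24 N; a firm seating push is 12 to 18 N.
- rod_center (a point): Centre (half-way up, 72.5 mm from either end) of the wooden push rod, 145 mm long, round shaft 18 mm across, flat foot 20 mm across at its lower end, 60 g. It starts upright in the holder on the floor of the hole, so this point is then 82.5 mm above the table. z of the rod points from foot to top.
- holder: Dark wooden holder block 75 x 75 mm, 50 mm high, fixed to the table, with a round hole of 25 mm in its top, 40 mm deep. Origin: centre of its underside, on the hole's axis, z up.
- mug: White ceramic mug, 80 mm across, 92 mm high, bystander. Origin: centre of its underside.
- spoon_long: Long wooden spoon, 320 mm, lying flat on the table, bystander. Origin: half-way along it, on the table.
- spoon_short: Short wooden spoon, 220 mm, lying flat on the table, bystander. Origin: half-way along it, on the table.
Things that resemble listed ones, but are neither listed nor needed, are in the scene too. What is meant by the part that bears cartridge_center is not yellow, and is the larger of those in its own colour.

How it is judged:
On the way, in this order (a step that is already met when the one before it is completed fails the run):
1. the white cartridge is in the tube, upright on top of the brown one, let go by the fingers (horizontal distance between cartridge_center and housing_mouth below 0.005 m and distance between cartridge_center and lower_top below 0.034 m and contact force between the fingers and cartridge below 0.1 N), for 0.2 s.
2. the rod presses the stack with 11 to 24 N while it stands still, bottomed out (the brown seals alone give way at 7 N) (contact force between rod and cartridge between 11 and 24 N and linear speed of cartridge below 0.004 m/s and distance between cartridge_center and lower_top below 0.034 m and z of lower_top in the frame of housing below 0.074 m), for 0.25 s.
At the end, for the whole second after the job is handed in: The white cartridge stands in the tube on the brown one, whose top is at most 74 mm above the table, and the rod stands at rest in the holder's hole, foot down, within 0.2 rad of upright (horizontal distance between cartridge_center and housing_mouth below 0.005 m and distance between cartridge_center and lower_top below 0.034 m and z of lower_top in the frame of housing below 0.074 m and horizontal distance between rod_center and holder below 0.012 m and z of rod_center in the frame of holder below 0.088 m and angle between rod_center's own z axis and vertical below 0.2 rad and linear speed of rod below 0.02 m/s); the robot touches nothing.
It fails at once if the rod pushes the cartridge with more than 24 N (contact force between rod and cartridge above 24 N).
It fails at once if a bystander is moved more than 25 mm (distance of any of mug, spoon_long, spoon_short from where it was at the start of the episode above 0.025 m).
It also fails if it takes over 72 s, if anything falls off the work surface, if the arm or the gripper's body presses on something with over 40 N, if the wrist force passes 120 N, or if a joint passes its speed limit or range.

## Working session

There is one attempt and no reset: what is moved stays moved. The work goes in short steps, Python scripts to look and compute and a tool call to move; the robot and the scene stay as the last step left them, time stands still between calls to the robot, and variables do not carry over. Pictures are saved under pics/ and viewed, at most 10 in all, crops included, and the job is handed in when it is done.

Besides the shell and the picture viewer there is one more tool, called after "Request:" as name(argument=value, ...) on one line, values as JSON. play_rows: Moves the arm, as the interface text tells. Its arguments: {"type":"object","properties":{"targets":{"type":"array"},"grip":{"type":"number"},"grip_force":{"type":"number"}},"required":["targets"]}

```bash
mkdir -p pics; cat > h.py <<'E'
import numpy as np, cv2, pickle
from scipy.spatial.transform import Rotation as R
from plant import read_state, eyes, workorder
def shot(n):
    s=read_state(); c=eyes.read_camera(n); c['s']=s
    T=np.eye(4);T[:3,:3]=R.from_rotvec(s['orientation']).as_matrix();T[:3,3]=s['tool_pos']
    if n=='wrist': c['cam_to_world']=T@np.array(c['T_tool_cam'])
    c['fish']=n=='wrist'; return c
def save(c,f,box=None,k=1):
    im=c['image'][:,:,::-1]
    if box: x0,y0,x1,y1=box; im=im[y0:y1,x0:x1]
    cv2.imwrite('pics/'+f,cv2.resize(im,None,fx=k,fy=k,interpolation=cv2.INTER_CUBIC))
def ray(c,u,v):
    f=200/np.tan(np.radians(c['vfov'])/2); x=(u-c['cx']);y=(v-c['cy'])
    if c['fish']:
        r=np.hypot(x,y);th=r/f;k=np.sin(th)/max(r,1e-9);d=np.array([x*k,-y*k,-np.cos(th)])
    else: d=np.array([x/f,-y/f,-1])
    M=np.array(c['cam_to_world']); return M[:3,3],M[:3,:3]@d
def onz(c,u,v,z):
    o,d=ray(c,u,v); return o+d*(z-o[2])/d[2]
def tool(p):  # shift in cm, tool axes, from the current measured TCP
    s=read_state(); return R.from_rotvec(s['orientation']).as_matrix().T@(np.array(p)-s['tool_pos'])*100
E
python3 - <<'E'
from h import *
for n in ['scene','top']:
    c=shot(n); save(c,n+'0.png'); pickle.dump(c,open(n+'.pkl','wb')); print(n,c['vfov'],c['cx'],c['cy'],np.round(c['cam_to_world'],3).tolist(),[k for k in c if k not in('image','s')])
s=read_state();print(s); print(R.from_rotvec(s['orientation']).as_matrix().round(3))
E
```

```text
scene 55.33198849701449 331.48026800052736 202.08983360208285 [[-0.868, -0.307, 0.391, 0.894], [0.497, -0.523, 0.693, 0.507], [-0.008, 0.795, 0.606, 0.568], [0.0, 0.0, 0.0, 1.0]] ['vfov', 'cx', 'cy', 'cam_to_world', 'fish']
top 52.01583736937847 316.49342775003043 197.33950381702132 [[-0.026, 0.98, -0.196, 0.426], [-0.999, -0.02, 0.033, 0.012], [0.029, 0.196, 0.98, 1.015], [0.0, 0.0, 0.0, 1.0]] ['vfov', 'cx', 'cy', 'cam_to_world', 'fish']
{'t': 0.1, 'q': array([ 1.01860237e+00,  1.31088047e-01,  1.48915342e+00, -6.48648805e-06,
        1.52304210e+00, -8.53885219e-02]), 'dq': array([ 4.39842395e-05, -2.57486146e-03, -9.03195721e-04, -6.15297115e-04,
       -1.88261262e-03, -1.61662469e-04]), 'joint_torque': array([ 1.04363338e-03, -5.61336565e+01, -4.93100595e+01,  7.69380759e-02,
        2.90670712e-02, -7.45063608e-05]), 'tool_pos': array([0.26969377, 0.53532487, 0.18530029]), 'orientation': array([-7.26494931e-01, -3.05589794e+00,  2.52502751e-03]), 'force': array([ 0.40250948, -0.08643858,  0.40094322]), 'wrist_torque': array([ 0.07475365, -0.00917275,  0.01824193]), 'gripper_force': 0.0, 'opening': 0.09297855578278191}
[[-0.893  0.45  -0.001]
 [ 0.45   0.893 -0.001]
 [ 0.    -0.002 -1.   ]]
```

View pics/scene0.png

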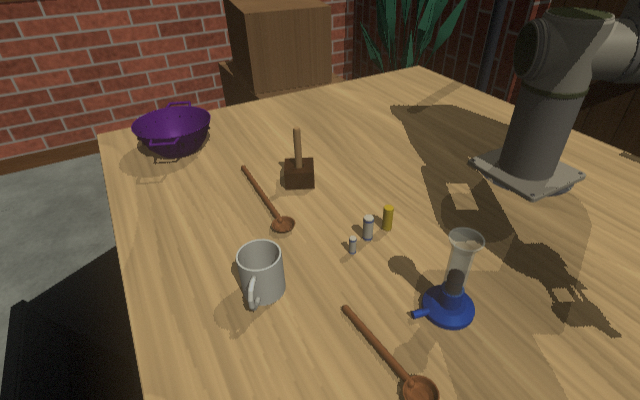

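View pics/top0.png

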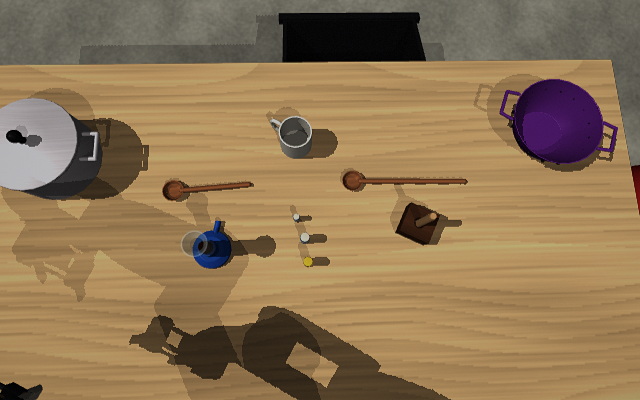

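The scene view shows the arm at right and the housing at (450,300). The cartridge candidates are small white (352,244), larger white (368,228) and yellow (388,217). In the top view they are at (296,217), (305,238) and (308,262). The one that fits is the larger white at scene (368,228), since it isn't yellow and is the bigger of the white pair. I'll confirm that in an enlarged crop.

```bash
python3 - <<'E'
from h import *
S=pickle.load(open('scene.pkl','rb'));T=pickle.load(open('top.pkl','rb'))
a=cv2.resize(S['image'][195:275,330:410],None,fx=5,fy=5,interpolation=2)
b=cv2.resize(T['image'][200:280,180:340],None,fx=5,fy=5,interpolation=2)[:, :]
b=cv2.resize(b,(800,400)); 
im=np.zeros((600,800,3),np.uint8); im[:300,:300]=cv2.resize(a,(300,300)); im[300:,:600]=cv2.resize(b,(600,300))
c=cv2.resize(S['image'][220:335,400:500],(345,300)) ; im[:300,300:645]=c
r=cv2.resize(T['image'][195:250,390:445],(200,200)); im[300:500,600:]=r
cv2.imwrite('pics/crop1.png',im[:,:,::-1])
print('cart top',onz(T,305,237.5,.06),onz(T,296,217,.04))
print('cart base scene',onz(S,368,239,0.0),'top',onz(S,368,218,.06))
print('mouth',onz(T,192,244,.17),onz(S,466,240,.17))
print('foot',onz(T,212,250,.02),onz(S,448,306,.02))
print('rodtop',onz(T,433,216,.155),onz(S,297,130,.155))
print('mug',onz(T,296,137,.09)); print('spoonhead',onz(T,352,181,.01),onz(T,174,190,.01),onz(T,466,182,.01),onz(T,252,184,.01))
E
```

```text
cart top [0.5220769  0.00873812 0.06      ] [0.57380158 0.02925359 0.04      ]
cart base scene [0.52467379 0.01364358 0.        ] top [0.52768522 0.01275048 0.06      ]
mouth [0.50313466 0.23966075 0.17      ] [0.50827749 0.23817625 0.17      ]
foot [0.50128147 0.23205682 0.02      ] [0.51366796 0.24284205 0.02      ]
rodtop [ 0.55221082 -0.26557739  0.155     ] [ 0.55747193 -0.25161231  0.155     ]
mug [0.7576935  0.02525161 0.09      ]
spoonhead [ 0.66721234 -0.11313903  0.01      ] [0.6527076  0.33156053 0.01      ] [ 0.65902636 -0.40437467  0.01      ] [0.66428994 0.13859386 0.01      ]
```

View pics/crop1.png

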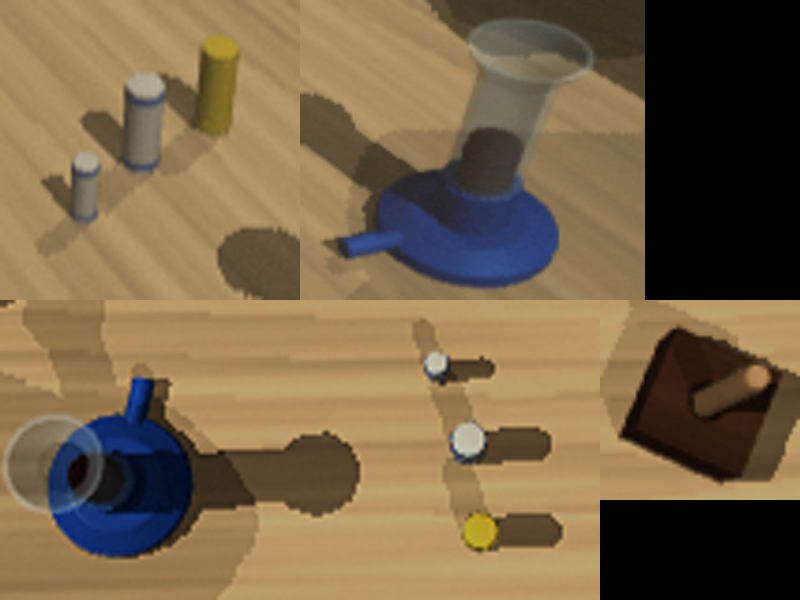

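The crop confirms it: the middle cylinder, with blue bands, is the larger white one. The small white and the yellow one stay put. I'll go up over the housing first for a close look.

Request:
play_rows(targets=[0,0,-9.5,0,-34.3,-15.9,-9.5,-26.7,-34.3,-15.9,-9.5,-26.7,-34.3,-15.9,-9.5,-26.7,-34.3,-15.9,-9.5,-26.7,-34.3,-15.9,-9.5,-26.7,-34.3,-15.9,-9.5,-26.7,-34.3,-15.9,-9.5,-26.7])

```text
t: 0.77
tool_pos: [0.4453, 0.3137, 0.2675]
orientation: [-0.001, -3.141, 0.0]
force: [0.1, 0.9, -0.0]
opening: 0.0932
gripper_force: 0.0
```

```bash
python3 -c "
from h import *
print(tool([.505,.239,.28])); s=read_state(); print(s['t'],s['q'].round(2),R.from_rotvec(s['orientation']).as_matrix().round(3))"
```

```text
[-5.97608554 -7.46343194 -1.25052445]
0.7667 [ 0.52 -0.04  1.52  0.    1.67 -1.05] [[-1.  0. -0.]
 [ 0.  1. -0.]
 [ 0. -0. -1.]]
```

Request:
play_rows(targets=[-5,-6,-1.2,0,-5,-6,-1.2,0,-5,-6,-1.2,0,-5,-6,-1.2,0])

```text
t: 1.1
tool_pos: [0.4956, 0.2537, 0.2793]
orientation: [-0.007, -3.141, 0.0]
force: [0.6, -0.3, -1.2]
opening: 0.0932
gripper_force: 0.0
```

```bash
python3 - <<'E'
from h import *
c=shot('wrist'); print(c['s']['tool_pos'],c['vfov'],c['cx'],c['cy'],np.round(c['T_tool_cam'],3).tolist()); save(c,'w1.png'); pickle.dump(c,open('w1.pkl','wb'))
E
```

```text
[0.49561588 0.25373673 0.27932117] 65.70646984690485 315.31506804115634 195.783296785845 [[-0.0, 0.968, 0.252, 0.069], [1.0, 0.0, -0.001, 0.0], [-0.001, 0.252, -0.968, -0.198], [0.0, 0.0, 0.0, 1.0]]
```

View pics/w1.png

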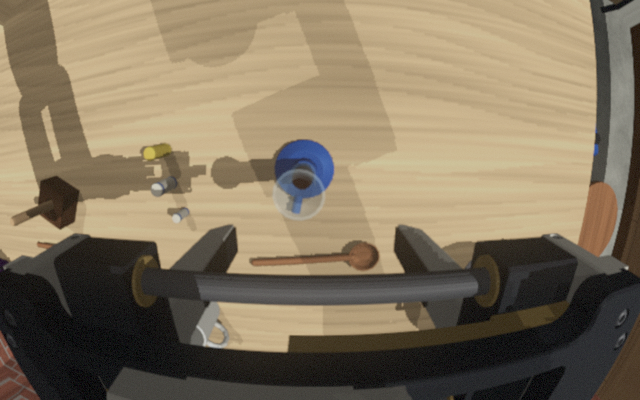

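The wrist view shows the mouth ring about (300,195), the blue foot at (304,165), the white cartridge at (163,187) and the holder at (58,200). Next I'll fit the housing axis in world coordinates.

```bash
cat >> h.py <<'E'
def circ(P):
    P=np.array(P)[:,:2]; A=np.c_[2*P,np.ones(len(P))]; x=np.linalg.lstsq(A,(P**2).sum(1),rcond=None)[0]
    return x[:2],np.sqrt(x[2]+x[0]**2+x[1]**2)
def blue(c):
    hsv=cv2.cvtColor(c['image'],cv2.COLOR_RGB2HSV); return cv2.inRange(hsv,(105,150,50),(125,255,255))
E
python3 - <<'E'
from h import *
for n in ['w1','scene','top']:
    c=pickle.load(open(n+'.pkl','rb')); m=blue(c)
    k,_=cv2.findContours(m,0,1); k=max(k,key=cv2.contourArea); h=cv2.convexHull(k)[:,0]
    P=np.array([onz(c,u,v,.02 if n!='scene' else .01) for u,v in h])[:,:2]
    o=circ(P)
    for _ in range(4):
        d=abs(np.hypot(*(P-o[0]).T)-.046); g=d<max(.003,np.percentile(d,50)); o=circ(P[g])
    print(n,'foot',o,g.sum(),len(g))
c=pickle.load(open('w1.pkl','rb'))
save(c,'w1z.png',(130,130,350,240),3.6)
s=pickle.load(open('scene.pkl','rb'))
E
```

```text
w1 foot (array([0.50156802, 0.23904242]), np.float64(0.04122359683500484)) 8 17
scene foot (array([0.50321704, 0.23938164]), np.float64(0.04192877673189225)) 8 16
top foot (array([0.5036778 , 0.23391852]), np.float64(0.04408016850602384)) 10 13
```

View pics/w1z.png

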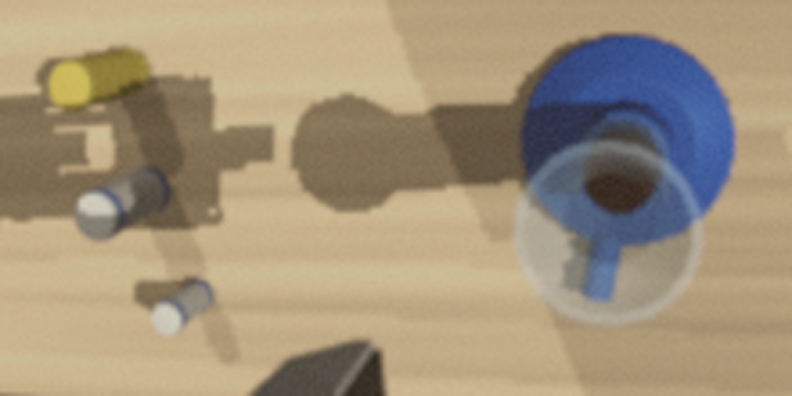

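```bash
python3 - <<'E'
from h import *
c=pickle.load(open('w1.pkl','rb'))
f=lambda x,y:(129.6+x/3.6,129.6+y/3.6)
print('mouth',circ([onz(c,*f(x,y),.17) for x,y in [(514,233),(703,233),(608,140),(608,326)]]))
print('foot',circ([onz(c,*f(x,y),.015) for x,y in [(522,140),(735,140),(628,35),(540,195),(722,190)]]))
print('cart top',onz(c,*f(98,213),.06),'base~',onz(c,*f(152,187),0.01))
T=pickle.load(open('top.pkl','rb'))
print('top mouth',circ([onz(T,180+x/3.75,200+(y-300)/3.75,.17) for x,y in [(5,464),(104,464),(54,415),(54,514)]]))
print(tool([.524,.01,.16]))
E
```

```text
mouth (array([0.50520221, 0.23704519]), np.float64(0.027249416304257538))
foot (array([0.50410326, 0.23756612]), np.float64(0.04477882438858122))
cart top [0.52255479 0.01352229 0.06      ] base~ [0.52210698 0.01590834 0.01      ]
top mouth (array([0.50346827, 0.23453353]), np.float64(0.026801490373519265))
[ -3.01250513 -24.49156879  11.90308205]
```

Request:
play_rows(targets=[-2.8,-24.3,0,0,-2.8,-24.3,0,0,-2.8,-24.3,0,0,-2.8,-24.3,0,0,-2.8,-24.3,0,0,-2.8,-24.3,8,0,-2.8,-24.3,12,0,-2.8,-24.3,15,0])

```text
t: 1.82
tool_pos: [0.5224, 0.0164, 0.1591]
orientation: [0.001, 3.139, -0.0]
force: [0.4, -0.6, -0.8]
opening: 0.093
gripper_force: 0.0
```

Request:
play_rows(targets=[0,0,0,0,0,0,0,0])

```text
t: 1.98
tool_pos: [0.5193, 0.0179, 0.1575]
orientation: [0.001, -3.135, -0.001]
force: [1.0, -0.4, 0.8]
opening: 0.0929
gripper_force: 0.0
```

```bash
python3 - <<'E'
from h import *
c=shot('wrist'); print(c['s']['tool_pos']); save(c,'w2.png'); pickle.dump(c,open('w2.pkl','wb'))
E
```

```text
[0.51930339 0.01790996 0.15746223]
```

View pics/w2.png

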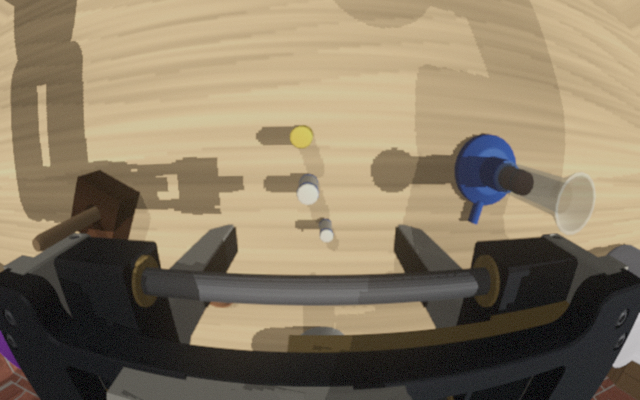

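The cartridge's white top is at about (308,194) between the fingers, with the small one at (326,235) and the yellow at (301,136). The holder is at (105,200), with the rod top at (38,243).

```bash
python3 - <<'E'
from h import *
c=pickle.load(open('w2.pkl','rb'))
g=cv2.cvtColor(c['image'],cv2.COLOR_RGB2HSV); m=cv2.inRange(g,(0,0,175),(180,45,255)); m[:170]=0;m[212:]=0;m[:,:290]=0;m[:,330:]=0
M=cv2.moments(m,True); u,v=M['m10']/M['m00'],M['m01']/M['m00']; print(u,v,M['m00'])
p=onz(c,u,v,.06);print(p, tool([p[0],p[1],.035]), read_state()['tool_pos'])
print('small',onz(c,327,236,.04),'yellow',onz(c,301,136,.06))
print('rodtop',onz(c,38,243,.155))
E
```

```text
307.5247813411079 194.201166180758 343.0
[0.52465441 0.0109191  0.06      ] [-0.30691819 -0.70577254 12.56878263] [0.52167708 0.01791626 0.16069342]
small [0.57680592 0.03145627 0.04      ] yellow [0.46750536 0.00494614 0.06      ]
rodtop [ 0.55078154 -0.25838358  0.155     ]
```

Request:
play_rows(targets=[-0.3,-0.7,2,0,-0.3,-0.7,5,0,-0.3,-0.7,7.5,0,-0.3,-0.7,9.0,0,-0.3,-0.7,9.5,0,-0.3,-0.7,9.5,0,-0.3,-0.7,9.5,0,-0.3,-0.7,9.5,0])

```text
t: 2.7
tool_pos: [0.5272, 0.0098, 0.0678]
orientation: [0.0, 3.137, -0.0]
force: [0.3, -1.2, 0.6]
opening: 0.0927
gripper_force: 0.0
```

```bash
python3 - <<'E'
from h import *
c=shot('wrist'); 
g=cv2.cvtColor(c['image'],cv2.COLOR_RGB2HSV); m=cv2.inRange(g,(0,0,175),(180,45,255))
n,l,s,ce=cv2.connectedComponentsWithStats(m)
for i in range(1,n):
    if s[i,4]>100 and 200<ce[i,0]<430 and 130<ce[i,1]<260: p=onz(c,*ce[i],.06); print(ce[i],s[i],p,tool([p[0],p[1],.034]))
print(c['s']['tool_pos'],c['s']['force'])
E
```

```text
[316.04375 204.44375] [306 200  23   9 160] [0.51769992 0.01078986 0.06      ] [0.93749674 0.11583459 3.33730664]
[0.5271921  0.00976697 0.06775013] [ 0.26277927 -1.22733259  0.58478777]
```

```bash
python3 - <<'E'
from h import *
c=shot('wrist'); print(c['s']['tool_pos'])
for v in range(176,240,2): print(v,c['image'][v,316],end='; ')
print(); print(c['image'][204,296:336:2].tolist())
for v in (192,197,210): print(v,onz(c,316,v,.06))
E
```

```text
[0.52694078 0.00963929 0.06741072]
176 [181 160 123]; 178 [183 162 127]; 180 [180 160 126]; 182 [132 116 102]; 184 [108 105  98]; 186 [117 110  97]; 188 [118 110  96]; 190 [118 113  99]; 192 [116 110  97]; 194 [122 116 103]; 196 [102  99 100]; 198 [100 100 111]; 200 [180 178 163]; 202 [208 207 193]; 204 [207 206 191]; 206 [208 206 191]; 208 [188 184 169]; 210 [140 133 121]; 212 [136 132 120]; 214 [138 130 117]; 216 [138 133 120]; 218 [138 132 119]; 220 [138 131 119]; 222 [135 128 115]; 224 [135 129 117]; 226 [135 130 116]; 228 [153 139 115]; 230 [191 169 133]; 232 [206 184 146]; 234 [208 189 152]; 236 [206 188 149]; 238 [207 188 150]; 
[[135, 116, 88], [136, 118, 91], [133, 116, 88], [106, 95, 85], [98, 96, 94], [170, 164, 150], [205, 201, 187], [209, 205, 190], [208, 206, 191], [208, 206, 192], [207, 206, 191], [209, 207, 193], [208, 208, 195], [210, 210, 196], [209, 210, 201], [187, 187, 183], [118, 123, 142], [158, 143, 127], [189, 168, 131], [199, 177, 139]]
192 [0.50847388 0.01063165 0.06      ]
197 [0.51201595 0.01063205 0.06      ]
210 [0.52137534 0.0106335  0.06      ]
```

Request:
play_rows(targets=[0.3,0.1,1,0,0.3,0.1,2,0,0.3,0.1,2.8,0,0.3,0.1,3.3,0,0.3,0.1,3.3,0,0.3,0.1,3.3,0])

```text
t: 3.3
tool_pos: [0.5213, 0.0104, 0.0309]
orientation: [-0.001, -3.14, -0.0]
force: [-0.4, -0.3, -0.2]
opening: 0.0929
gripper_force: 0.0
```

Request:
play_rows(targets=[0,0,0,0,0,0,0,0,0,0,0,0,0,0,0,0,0,0,0,0,0,0,0,0,0,0,0,0,0,0,0,0], grip=1.5, grip_force=12)

```text
t: 3.97
tool_pos: [0.5219, 0.0104, 0.0318]
orientation: [-0.001, -3.142, 0.0]
force: [-0.0, 0.4, 0.7]
opening: 0.0443
gripper_force: 0.0
```

Request:
play_rows(targets=[0,0,0,0,0,0,0,0,0,0,0,0,0,0,0,0,0,0,0,0,0,0,0,0,0,0,0,0,0,0,0,0])

```text
t: 4.63
tool_pos: [0.522, 0.0104, 0.0318]
orientation: [-0.001, -3.142, 0.0]
force: [-0.2, 0.3, -0.2]
opening: 0.0155
gripper_force: 0.0
```

The opening passed below 22 mm with no pad force, so I'll look.

```bash
python3 - <<'E'
from h import *
c=shot('wrist'); S=shot('scene'); print(c['s']['tool_pos'],c['s']['opening'])
im=np.zeros((600,800,3),np.uint8)
im[:300,:600]=cv2.resize(c['image'][160:280,200:440],(600,300)); im[300:,:600]=cv2.resize(S['image'][150:300,270:570],(600,300))
cv2.imwrite('pics/g1.png',im[:,:,::-1])
E
```

```text
[0.5219572  0.01043358 0.0317551 ] 0.0154958011052722
```

View pics/g1.png

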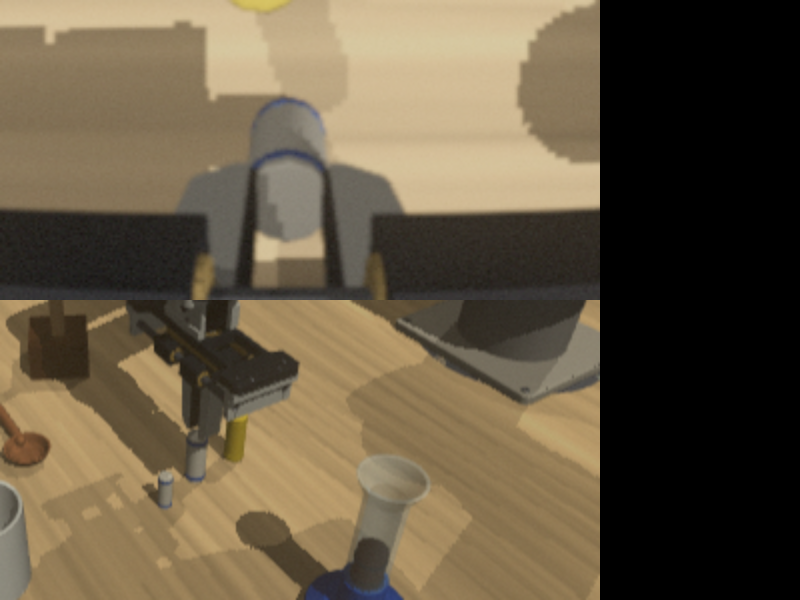

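The wrist view (top) shows the cartridge between the pads, upright, and the scene view agrees. I'll close the fingers fully to get a positive grip.

Request:
play_rows(targets=[0,0,0,0,0,0,0,0,0,0,0,0,0,0,0,0,0,0,0,0,0,0,0,0], grip=0, grip_force=15)

```text
t: 5.23
tool_pos: [0.522, 0.0104, 0.0318]
orientation: [0.001, 3.142, -0.0]
force: [-0.3, -0.8, 0.5]
opening: 0.0005
gripper_force: 0.0
```

```bash
python3 - <<'E'
from h import *
c=shot('wrist'); S=shot('scene'); T=shot('top'); print(c['s']['tool_pos'],c['s']['opening'],c['s']['gripper_force'])
pickle.dump((c,S,T),open('g2.pkl','wb'))
im=np.zeros((600,800,3),np.uint8)
im[:300,:600]=cv2.resize(c['image'][160:280,200:440],(600,300)); im[300:,:450]=cv2.resize(S['image'][190:270,320:440],(450,300)); im[300:,450:]=cv2.resize(T['image'][180:280,260:377],(350,300))
cv2.imwrite('pics/g2.png',im[:,:,::-1])
E
```

```text
[0.52198332 0.01042404 0.03176705] 0.000537571736998879 0.0
```

View pics/g2.png

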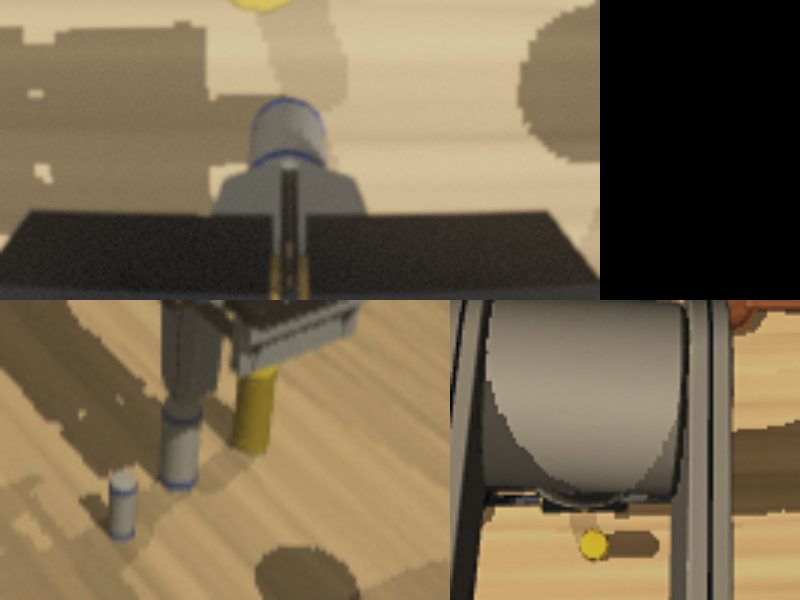

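```bash
python3 - <<'E'
from h import *
c,S,T=pickle.load(open('g2.pkl','rb'))
def proj(c,p):
    M=np.linalg.inv(c['cam_to_world']); q=M@np.r_[p,1]; x,y,z=q[0],-q[1],-q[2]; f=200/np.tan(np.radians(c['vfov'])/2)
    if c['fish']: r=np.hypot(x,y); th=np.arctan2(r,z); return c['cx']+f*th*x/r, c['cy']+f*th*y/r
    return c['cx']+f*x/z, c['cy']+f*y/z
p=c['s']['tool_pos']
for dz in (0,.01,.02,.03,.04): print(dz,np.round(proj(c,p+[-.0,0,dz]),1),np.round(proj(S,p+[0,0,dz]),1))
print('seen wrist tip ~(315,228), scene tip ~',320+190/3.75,190+400-300+0)
for n in ('cart',): print([np.round(proj(S,[.5245,.011,z]),1) for z in (0,.06)],[np.round(proj(c,[.5245,.011,z]),1) for z in (0,.06)])
print(c['s']['q'],c['s']['joint_torque'],c['s']['force'])
E
```

```text
0 [314.6 221.1] [368.9 226.7]
0.01 [314.5 226.2] [369.2 223.1]
0.02 [314.5 231.8] [369.4 219.5]
0.03 [314.5 237.9] [369.7 215.9]
0.04 [314.5 244.8] [369.9 212.1]
seen wrist tip ~(315,228), scene tip ~ 370.6666666666667 290
[array([367.4, 238.3]), array([368.8, 217. ])] [array([315.4, 210.7]), array([315.5, 240.7])]
[-7.82347660e-02  5.30228194e-02  1.86263136e+00 -3.17591222e-05
  1.22589610e+00 -1.64824694e+00] [ 9.58772071e-04 -4.74496543e+01 -4.46857953e+01 -1.98710285e-02
  7.81007647e-02 -3.97280962e-05] [-0.29546084 -0.76765719  0.53373586]
```

```bash
python3 - <<'E'
from h import *
c=pickle.load(open('w2.pkl','rb'));M=np.linalg.inv(np.array(c['T_tool_cam']));f=200/np.tan(np.radians(c['vfov'])/2)
def pr(p):
    x,y,z,_=M@np.r_[p,1];y,z=-y,-z;r=np.hypot(x,y);th=np.arctan2(r,z);return np.round([c['cx']+f*th*x/r,c['cy']+f*th*y/r],1)
for dz in (0,.01,.02,.03,.04): print(dz,[pr([x,y,-dz]) for x in (-.01,.01) for y in (.0465,.064)])
print(np.array(c['T_tool_cam']))
E
```

```text
0 [array([381.1, 234.2]), array([405. , 233.6]), array([383. , 206.8]), array([407.4, 206.6])]
0.01 [array([384.1, 239.6]), array([408.9, 239. ]), array([386.2, 211.2]), array([411.7, 210.9])]
0.02 [array([387.3, 245.6]), array([413.1, 244.8]), array([389.7, 216. ]), array([416.3, 215.6])]
0.03 [array([390.8, 252.1]), array([417.7, 251.2]), array([393.5, 221.3]), array([421.3, 220.8])]
0.04 [array([394.6, 259.3]), array([422.7, 258.1]), array([397.7, 227.2]), array([426.8, 226.5])]
[[-1.67653160e-04  9.67849148e-01  2.51531309e-01  6.92885889e-02]
 [ 9.99999522e-01  4.04631576e-04 -8.90422936e-04  3.31972357e-04]
 [-9.63572589e-04  2.51531040e-01 -9.67848752e-01 -1.98397813e-01]
 [ 0.00000000e+00  0.00000000e+00  0.00000000e+00  1.00000000e+00]]
```

Both views put the real fingertips about 30 mm above the reported TCP, so the fingers closed just over the cartridge's top. I'll allow for that: open, go lower, and close again.

Request:
play_rows(targets=[0,0,0,0,0,0,0,0,0,0,0,0,0,0,0,0,0,0,0,0,0,0,0,0,0,0,0,0,0,0,0,0], grip=5)

```text
t: 6.05
tool_pos: [0.522, 0.0104, 0.0318]
orientation: [0.001, 3.142, -0.0]
force: [-0.0, -0.7, -0.7]
opening: 0.0475
gripper_force: 0.0
```

Request:
play_rows(targets=[-0.2,0,0.8,0,-0.2,0,1.6,0,-0.2,0,2.2,0,-0.2,0,2.6,0,-0.2,0,2.6,0,-0.2,0,2.6,0])

```text
t: 6.55
tool_pos: [0.5234, 0.0105, 0.0051]
orientation: [-0.001, -3.14, -0.0]
force: [0.3, 1.1, 0.7]
opening: 0.0499
gripper_force: 0.0
```

Request:
play_rows(targets=[0,0,0,0,0,0,0,0,0,0,0,0,0,0,0,0,0,0,0,0,0,0,0,0,0,0,0,0,0,0,0,0], grip=1.0)

```text
t: 7.22
tool_pos: [0.5242, 0.0104, 0.006]
orientation: [0.001, 3.141, -0.0]
force: [0.4, 0.5, 1.7]
opening: 0.0216
gripper_force: 15.0
```

Request:
play_rows(targets=[0,0,-2,0,0,0,-5,0,0,0,-9,0,0,0,-13,0,0,0,-17,0,0,0,-19,0,0,0,-20,0,0,0,-20,0])

```text
t: 7.88
tool_pos: [0.5254, 0.0103, 0.2084]
orientation: [0.001, 3.137, -0.001]
force: [0.3, -0.4, -1.1]
opening: 0.0217
gripper_force: 15.0
```

Request:
play_rows(targets=[0.2,2,0,0,0.5,5,0,0,0.9,9,0,0,1.3,13,0,0,1.6,17,0,0,1.9,20,0,0,2,22,0,0,2,22.7,0,0])

```text
t: 8.55
tool_pos: [0.5019, 0.24, 0.2022]
orientation: [0.004, -3.137, 0.001]
force: [0.5, -0.3, -0.8]
opening: 0.0215
gripper_force: 15.0
```

Request:
play_rows(targets=[0,0,0,0,0,0,0,0,0,0,0,0,0,0,0,0])

```text
t: 8.88
tool_pos: [0.5043, 0.236, 0.2053]
orientation: [-0.004, -3.141, 0.001]
force: [0.0, 0.1, -0.4]
opening: 0.0215
gripper_force: 15.0
```

```bash
python3 - <<'E'
from h import *
c=shot('wrist');S=shot('scene');T=shot('top'); print(c['s']['tool_pos'],c['s']['opening'],tool([.5045,.237,.21]))
pickle.dump((c,S,T),open('p1.pkl','wb'))
im=np.zeros((600,800,3),np.uint8)
im[:300,:600]=cv2.resize(c['image'][140:280,175:455],(600,300)); im[300:,:400]=cv2.resize(S['image'][180:330,360:560],(400,300)); im[300:,400:]=cv2.resize(T['image'][190:290,140:273],(400,300))
cv2.imwrite('pics/p1.png',im[:,:,::-1])
E
```

```text
[0.5043013  0.23602512 0.20528396] 0.021546078333841895 [-0.00570391  0.04962395 -0.41927632]
```

View pics/p1.png

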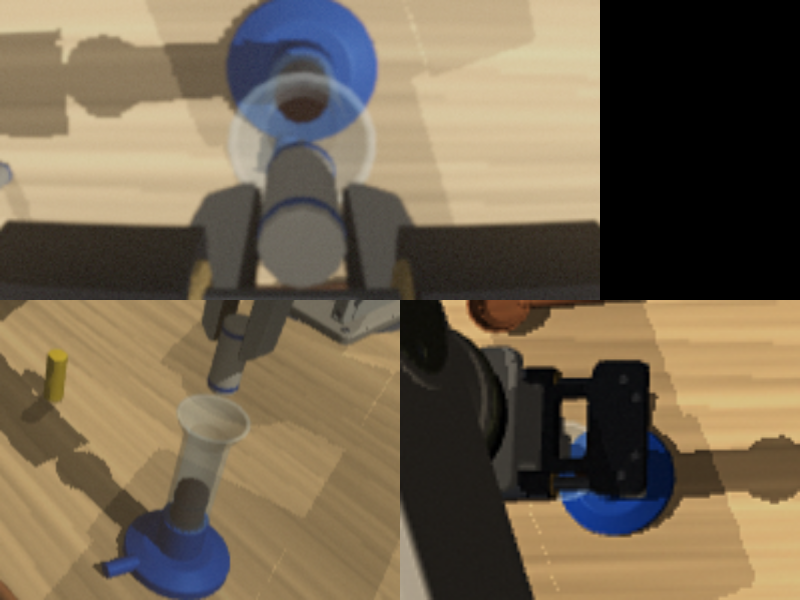

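The cartridge hangs just above the mouth, centred left to right. Its lower end is at about crop (303,143) and the rim spans 229 to 376. Now the fore-aft offset.

```bash
python3 - <<'E'
from h import *
c,S,T=pickle.load(open('p1.pkl','rb'))
f=lambda x,y:(175+x*280/600-.3,140+y*280/600-.3)
L,Rr,t=[onz(c,*f(*p),.17) for p in ((229,142),(376,142),(302,73))]
print('rim L,R,top',L,Rr,t,'-> centre',(L[1]+Rr[1])/2,t[0]+.0275)
b=onz(c,*f(303,143),c['s']['tool_pos'][2]-.006); print('base near edge',b,'->x',b[0]+.011)
print('topc',onz(c,*f(303,243),c['s']['tool_pos'][2]+.054))
m=blue(c); k,_=cv2.findContours(m,0,1); k=max(k,key=cv2.contourArea)[:,0]
P=np.array([onz(c,u,v,.018) for u,v in k if v<185]); print('foot minx',P[:,0].min()+.046,'y',(P[:,1].min()+P[:,1].max())/2)
f2=lambda x,y:(360+x/2-.3,180+y/2-.3)
q=circ([onz(S,*f2(x,y),.17) for x,y in ((177,412),(250,423),(205,395),(222,446))]);print('scene rim',q)
for z in (.196,.1993): print('scene base',onz(S,*f2(225,384),z))
print(read_state()['tool_pos'])
E
```

```text
rim L,R,top [0.50395939 0.20990036 0.17      ] [0.50411009 0.2640844  0.17      ] [0.47828515 0.23686327 0.17      ] -> centre 0.23699237637159268 0.5057851486918582
base near edge [0.49570584 0.23710189 0.19928396] ->x 0.5067058443842122
topc [0.50290493 0.23692018 0.25928396]
foot minx 0.5070412650088069 y 0.24592895160143485
scene rim (array([0.67583312, 0.40379927]), np.float64(0.01612854122613976))
scene base [0.67184171 0.40043444 0.196     ]
scene base [0.6738125  0.40138333 0.1993    ]
[0.50444247 0.23650374 0.20580725]
```

Aligned within about 1 mm, so I'll lower it into the mouth.

Request:
play_rows(targets=[0,0,1,0,0,0,2,0,0,0,3,0,0,0,4,0,0,0,5,0,0,0,5.7,0,0,0,5.7,0,0,0,5.7,0])

```text
t: 9.7
tool_pos: [0.5037, 0.2373, 0.148]
orientation: [-0.001, -3.14, 0.001]
force: [-0.0, -0.8, -0.1]
opening: 0.0214
gripper_force: 15.0
```

Request:
play_rows(targets=[0,0,0,0,0,0,0,0])

```text
t: 9.87
tool_pos: [0.5047, 0.2377, 0.1496]
orientation: [0.001, 3.14, 0.001]
force: [0.7, -1.1, -0.4]
opening: 0.0215
gripper_force: 15.0
```

Request:
play_rows(targets=[0,0,0,0,0,0,0,0,0,0,0,0,0,0,0,0,0,0,0,0,0,0,0,0,0,0,0,0,0,0,0,0], grip=5)

```text
t: 10.53
tool_pos: [0.5041, 0.2374, 0.1487]
orientation: [-0.001, -3.142, 0.0]
force: [-0.2, 0.7, 0.3]
opening: 0.0501
gripper_force: 0.0
```

Request:
play_rows(targets=[0,0,-2,0,0,0,-5,0,0,0,-8,0,0,0,-11,0,0,0,-12,0,0,0,-12,0,0,0,-12,0])

```text
t: 11.12
tool_pos: [0.5043, 0.2375, 0.2683]
orientation: [0.001, 3.141, 0.0]
force: [0.4, -0.5, -0.5]
opening: 0.05
gripper_force: 0.0
```

```bash
python3 - <<'E'
from h import *
c=shot('wrist');S=shot('scene');T=shot('top'); print(c['s']['tool_pos'],tool([.552,-.262,.27]))
pickle.dump((c,S,T),open('d1.pkl','wb'))
im=np.zeros((600,800,3),np.uint8)
im[:300,:400]=cv2.resize(c['image'][120:240,240:400],(400,300)); im[300:,:400]=cv2.resize(S['image'][215:335,400:560],(400,300)); im[:300,400:]=cv2.resize(T['image'][190:250,380:460],(400,300)); im[300:,400:]=cv2.resize(S['image'][115:205,240:360],(400,300))
cv2.imwrite('pics/d1.png',im[:,:,::-1])
E
```

```text
[0.504348   0.23749351 0.26834673] [ -4.92899372 -49.90344124  -0.34244899]
```

View pics/d1.png

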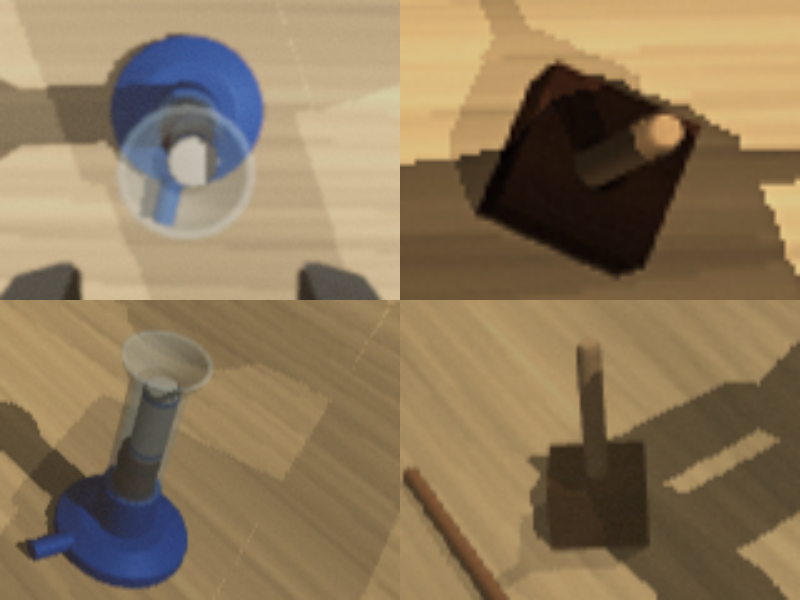

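The drop worked: the white top shows in the bore in the wrist crop, and the scene crop shows it resting on the brown one. The rod stands in the holder, its top at top-view pixel (432,217). That is the tenth picture, so from here I work from numbers only.

```bash
python3 - <<'E'
from h import *
c,S,T=pickle.load(open('d1.pkl','rb'))
def wood(c,z,box):
    x0,y0,x1,y1=box
    h=cv2.cvtColor(c['image'],cv2.COLOR_RGB2HSV)[y0:y1,x0:x1]; return h
print('rod T',onz(T,431.8,216.6,.155),'foot line z=.05',onz(T,380+200/5-.4,190+175/5,.05))
print('rod S',onz(S,296.7,128.2,.155), 'at hole z .05',onz(S,240+195*.3,115+172*.3,.05))
g=cv2.cvtColor(T['image'],cv2.COLOR_RGB2GRAY)[195:250,390:450]; m=(g<75).astype(np.uint8); k,_=cv2.findContours(m,0,1);k=max(k,key=cv2.contourArea)
r=cv2.minAreaRect(k);print(r, [onz(T,p[0]+390,p[1]+195,.05)[:2].round(3) for p in cv2.boxPoints(r)])
# triangulate rod top
A,a=ray(T,431.8,216.6);B,b=ray(S,296.7,128.2);t=np.linalg.lstsq(np.c_[a,-b],B-A,rcond=None)[0];print('tri',A+a*t[0],B+b*t[1])
E
```

```text
rod T [ 0.55097199 -0.26288223  0.155     ] foot line z=.05 [ 0.54658844 -0.2653855   0.05      ]
rod S [ 0.55396834 -0.26054986  0.155     ] at hole z .05 [ 0.55791799 -0.25702475  0.05      ]
((24.6351318359375, 26.810808181762695), (42.951499938964844, 36.52245330810547), 24.227745056152344) [array([ 0.537, -0.188]), array([ 0.617, -0.229]), array([ 0.572, -0.321]), array([ 0.493, -0.278])]
tri [ 0.55131226 -0.26363234  0.1526516 ] [ 0.55232231 -0.26426735  0.15300078]
```

Request:
play_rows(targets=[-0.5,-4,0,0,-1,-8,0,0,-1.5,-12.2,0,0,-2,-16.4,0,0,-2.5,-20.6,0,0,-3,-24.8,0,0,-3.5,-29,0,0,-4,-33,0,0], grip=9.3)

```text
t: 11.93
tool_pos: [0.5426, -0.0926, 0.2668]
orientation: [-0.001, -3.139, -0.001]
force: [0.4, 0.3, 0.8]
opening: 0.0924
gripper_force: 0.0
```

Request:
play_rows(targets=[-0.5,-4,0,0,-0.7,-8,0,0,-0.8,-12,0,0,-0.8,-15,2,0,-0.8,-17,4,0,-0.8,-17,5,0,-0.8,-17,5,0,-0.8,-17,5,0])

```text
t: 12.6
tool_pos: [0.5506, -0.2596, 0.2169]
orientation: [-0.001, -3.138, -0.004]
force: [0.3, 0.5, -0.0]
opening: 0.0932
gripper_force: 0.0
```

```bash
python3 - <<'E'
from h import *
c=shot('wrist');pickle.dump(c,open('r1.pkl','wb')); print(c['s']['tool_pos'],read_state()['opening'])
g=cv2.cvtColor(c['image'],cv2.COLOR_RGB2HSV)
M=np.linalg.inv(c['cam_to_world']);f=200/np.tan(np.radians(c['vfov'])/2)
def pr(p):
    x,y,z,_=M@np.r_[p,1];y,z=-y,-z;r=np.hypot(x,y);th=np.arctan2(r,z);return np.round([c['cx']+f*th*x/r,c['cy']+f*th*y/r]).astype(int)
for z in (.155,.05): print(z,pr([.552,-.26,z]))
u,v=pr([.552,-.26,.155])
for vv in range(v-45,v+46,5): print(vv,' '.join('%3d'%g[vv,uu,2] for uu in range(u-60,u+61,5)))
E
```

```text
[ 0.55057138 -0.25956752  0.21689199] 0.09299216149305684
0.155 [314 199]
0.05 [314 177]
154 198 198 131 129 129 130 129  88  91  88  87  86  91  87  83  85  67 150 198 200 198 199 198 198 200
159 199 192 136 132 134 133 125  93  94  90  88  88  90  86  86  84  81  85  72 180 198 200 199 200 200
164 199 141 133 132 131 135  97  97  98  98  97  92  89  89  88  90  90  86  82  84 198 199 199 199 198
169 129 128 130 127 126 125  96  96  93  94  81  80  79  87  94  88  90  92  92 119 196 195 196 196 197
174 124 128 126 127 127  76  63  63  67  58  84  95 119  53  97  96  97  93  93 173 192 194 194 192 193
179 121 124 117 118 115  63  66  66  63  58  87  98 118  68  96  99 100  96 126 174 180 197 198 198 200
184 128 128 128 129  85  65  64  62  63  64  97 105 118  77  97  95  99 100 180 183 182 197 199 198 198
189 198 142 125 127  92  92  87  90  89  87  92 108 123  99  93  98  96 135 176 177 193 197 196 197 197
194 197 196 198 169 105  92  93  95  91  90 124 178 148 100  89  94  92 169 169 167 188 189 196 194 195
199 193 193 193 198 198 190 104  91  95  90 191 192 188 105  83  97 152 186
[... 264 characters left out ...]
 196 196 195 183 175 175 173 112  85 174 183 187 200 200 199 199 197 198 198
219 199 199 199 199 200 196 199 199 198 198 198 192 184 182 183 182 182 198 198 199 199 198 199 198 201
224 199 200 197 200 197 198 201 198 199 197 200 199 199 189 178 179 178 199 199 198 198 196 195 196 195
229 189 191 189 190 192 192 190 191 192 190 191 193 193 192 191 171 172 187 191 194 194 195 194 193 194
234 189 189 189 190 189 187 187 189 188 187 188 188 186 187 189 169 166 170 188 192 196 197 197 197 199
239 198 199 199 200 198 199 199 199 199 198 199 197 199 198 199 189 181 181 196 198 197 198 197 198 197
244 105 104 101 101 100  95 104 103 106 112 122 139 147 146 146 145 120 117 183 140 137 137 135 135 132
```

```bash
python3 - <<'E'
from h import *
c=pickle.load(open('r1.pkl','rb'))
g=cv2.cvtColor(c['image'],cv2.COLOR_RGB2HSV)
m=np.zeros((400,640),np.uint8); m[188:210,294:326]=(g[188:210,294:326,2]>150)
n,l,s,ce=cv2.connectedComponentsWithStats(m)
for i in range(1,n): print(s[i],ce[i],onz(c,*ce[i],.155))
for v in range(188,212): print(v,' '.join('%3d'%x for x in g[v,296:326:1,2]))
print([g[v,u].tolist() for v,u in ((179,344),(179,244),(179,314-45),(184,390),(164,330),(174,300))])
E
```

```text
[294 193  24  17 226] [308.19026549 201.37610619] [ 0.55376141 -0.26507164  0.155     ]
188  89  94  89  89  89  89  92  92  93  98  97 100 104 103 107 114 116 119 123 121 128 126 114  94  84  83  88  94  94  95
189  90  90  89  87  89  86  95  99  92 100 101 103 103 108 114 113 118 123 123 126 128 129 117  99  82  80  84  89  93  92
190  85  91  87  90  86  93  96  96  96 102 101 105 107 113 115 115 119 122 121 126 130 126 116  98  86  86  85  91  91  93
191  86  86  87  89  89  91  95  97  96 102 106 116 115 116 120 124 125 128 128 128 129 128 114  95  85  81  84  88  95  91
192  92  93  89  90  87  92  96  99 102 104 115 121 126 130 132 134 135 133 129 130 131 127 115 100  85  84  84  91  93  93
193  90  89  91  88  92  95  95  99 107 117 134 151 149 151 151 154 146 145 139 135 134 129 113  95  85  83  87  89  89  88
194  92  95  93  90  89  95 100 112 124 145 164 178 182 178 178 174 166 158 148 148 139 134 118 100  84  82  85  88  89  88
195  91  94  90  92  90  97 110 136 162 177 186 189 190 191 187 185 182 177 165 153 145 136 120 104  90  86  84  84  80  89
196  94  94  91  94 
[... 1354 characters left out ...]
6 120 110 109 108 112 134 155 168 182 187 189 189 188 188 176 161 138 113  93  83  81  87  84  82  85  83  87  84
208 175 164 151 150 147 150 146 149 157 158 165 167 167 170 168 167 149 129 105  92  85  81  90  84  83  84  82  86  82  88
209 178 176 176 173 176 175 174 173 170 162 155 145 138 131 127 125 110 100  93  87  87  87  89  85  81  83  84  82  83  82
210 178 181 179 181 181 179 179 179 180 177 172 164 149 127 112 100  92  91  90  92  87  85  84  87  86  85  85  83  84  85
211 180 179 179 180 178 179 180 180 181 178 179 178 171 161 147 130 119 104  95  87  89  85  82  87  81  86  84  81  85  86
[[16, 103, 126], [18, 86, 130], [18, 84, 118], [19, 73, 198], [14, 125, 86], [14, 97, 58]]
```

Request:
play_rows(targets=[-0.25,-0.4,2,0,-0.25,-0.4,5,0,-0.25,-0.4,8,0,-0.25,-0.4,10,0,-0.25,-0.4,11.5,0,-0.25,-0.4,12.5,0,-0.25,-0.4,12.5,0,-0.25,-0.4,12.5,0])

```text
t: 13.32
tool_pos: [0.5548, -0.2642, 0.0949]
orientation: [-0.001, 3.141, -0.001]
force: [-0.6, -0.1, 0.7]
opening: 0.0929
gripper_force: 0.0
```

```bash
python3 - <<'E'
from h import *
c=shot('wrist');pickle.dump(c,open('r2.pkl','wb')); print(c['s']['tool_pos'],c['s']['force'])
g=cv2.cvtColor(c['image'],cv2.COLOR_RGB2HSV)
for v in range(150,270,4): print(v,' '.join('%3d'%x for x in g[v,256:380:4,2]))
M=np.linalg.inv(c['cam_to_world']);f=200/np.tan(np.radians(c['vfov'])/2)
def pr(p):
    x,y,z,_=M@np.r_[p,1];y,z=-y,-z;r=np.hypot(x,y);th=np.arctan2(r,z);return np.round([c['cx']+f*th*x/r,c['cy']+f*th*y/r],1)
for z in (.155,.05): print([pr([.5528+d,-.2635+e,z]) for d,e in ((0,0),(-.009,0),(0,-.009),(0,.009))])
E
```

```text
[ 0.55475702 -0.26423612  0.09486322] [-0.57589283 -0.11231191  0.74501104]
150 126 126 126 125 126 124 129 126  98  88  86  83  82  86  83  65  63 120 192 196 197 196 197 195 196 195 197 195 196 196 195
154 128 131 125 129 126 127 128 125  88  88  92  88  90  83  80  90  80  65  62 122 193 199 198 197 197 198 197 198 197 198 198
158 134 134 134 134 133 132 133 104  90  87  85  84  88  92  87  82  82  86  83  67  64 130 201 205 204 196 196 195 195 194 193
162 132 134 132 136 133 133 132  90  90  93  91  87  86  85  89  92  90  83  84  84  86  70  63 118 199 206 204 203 203 205 206
166 134 136 136 135 134 132 113  90  95  95  90  91  90  92  86  84  92  92  89  82  80  90  88  70  65 115 199 204 205 205 203
170 136 136 134 136 138 137  94  93  90  94  93  94  91  89  88  88  88  87  87  90  88  83  86  87  92  69  66 111 203 205 205
174 138 137 138 137 139 121  94 100  98  96  92  90  95  92  91  91  92  86  89  89  89  90  93  84  84  92  91  73  89 205 206
178 135 135 135 137 137  98 101  97  96  96  97  95  93  89  93  93  90  90  93  92  85  84  91  95  89  87  82  91  90 106 206

[... 2301 characters left out ...]
06
254 203 203 205 203 204 205 204 204 206 204 190 106 122 127 125 127 120 121  82  86 146 187 187 190 205 202 205 205 203 205 205
258 204 204 203 203 203 205 202 204 203 203 202 109 122 123 127 123 123 123  93 183 182 181 181 186 204 204 203 202 203 202 201
262 200 200 200 201 202 201 200 201 201 203 197 160 120 122 125 124 122 121 193 195 180 180 180 180 200 202 200 201 199 200 201
266 197 197 196 199 198 197 198 197 198 190 176 177 127 124 125 124 121 160 198 200 178 176 177 177 195 199 199 199 199 200 200
[array([315.8, 257.5]), array([315.8, 240.8]), array([297.6, 257.4]), array([334.1, 257.4])]
[array([315.6, 200.6]), array([315.6, 189.9]), array([304.5, 200.6]), array([326.6, 200.6])]
```

Request:
play_rows(targets=[0.25,-0.1,0.3,0,0.25,-0.1,0.5,0,0.25,-0.1,0.5,0,0.25,-0.1,0.5,0], grip=5)

```text
t: 13.7
tool_pos: [0.5516, -0.266, 0.0891]
orientation: [0.002, 3.141, -0.0]
force: [-0.4, -0.3, 0.9]
opening: 0.0707
gripper_force: 0.0
```

Request:
play_rows(targets=[0,0,0,0,0,0,0,0,0,0,0,0,0,0,0,0,0,0,0,0,0,0,0,0,0,0,0,0,0,0,0,0], grip=1, grip_force=40)

```text
t: 14.37
tool_pos: [0.5515, -0.2658, 0.0887]
orientation: [-0.001, -3.142, -0.0]
force: [-0.6, 0.3, -0.2]
opening: 0.0182
gripper_force: 12.4
```

Request:
play_rows(targets=[0,0,0,0,0,0,0,0,0,0,0,0,0,0,0,0,0,0,0,0,0,0,0,0])

```text
t: 14.87
tool_pos: [0.5515, -0.2658, 0.0887]
orientation: [-0.001, -3.142, 0.0]
force: [-0.3, -0.8, -0.3]
opening: 0.0171
gripper_force: 40.0
```

Request:
play_rows(targets=[0,0,-1,0,0,0,-3,0,0,0,-6,0,0,0,-10,0,0,0,-14,0,0,0,-17,0,0,0,-19,0,0,0,-19,0])

```text
t: 15.53
tool_pos: [0.5537, -0.267, 0.2865]
orientation: [0.001, 3.133, -0.008]
force: [0.7, -0.6, -0.1]
opening: 0.0171
gripper_force: 40.0
```

Request:
play_rows(targets=[0.2,2,0,0,0.5,5,0,0,0.9,9,0,0,1.3,13,0,0,1.6,17,0,0,1.9,21,0,0,2.3,25,0,0,2.7,29,0,0])

```text
t: 16.2
tool_pos: [0.5237, 0.026, 0.278]
orientation: [-0.002, -3.141, -0.0]
force: [-0.3, -1.4, -0.8]
opening: 0.0174
gripper_force: 40.0
```

Request:
play_rows(targets=[0.4,4,0,0,0.8,8,0,0,1.2,12,0,0,1.5,15,0,0,1.7,18,0,0,1.8,20,0,0,1.9,21,0,0,1.9,21.3,0,0])

```text
t: 16.87
tool_pos: [0.5051, 0.2386, 0.2779]
orientation: [0.002, -3.14, 0.001]
force: [0.7, -0.5, -0.7]
opening: 0.0169
gripper_force: 40.0
```

Request:
play_rows(targets=[0,0,0,0,0,0,0,0,0,0,0,0,0,0,0,0,0,0,0,0,0,0,0,0])

```text
t: 17.37
tool_pos: [0.5061, 0.2366, 0.2789]
orientation: [0.003, 3.141, 0.0]
force: [-0.1, -0.2, -0.1]
opening: 0.0175
gripper_force: 40.0
```

```bash
python3 - <<'E'
from h import *
c=shot('wrist');S=shot('scene');pickle.dump((c,S),open('k1.pkl','wb')); s=c['s'];print(s['tool_pos'],s['opening'],tool([.505,.237,.275]))
g=cv2.cvtColor(c['image'],cv2.COLOR_RGB2HSV)
M=np.linalg.inv(c['cam_to_world']);f=200/np.tan(np.radians(c['vfov'])/2)
def pr(p):
    x,y,z,_=M@np.r_[p,1];y,z=-y,-z;r=np.hypot(x,y);th=np.arctan2(r,z);return np.round([c['cx']+f*th*x/r,c['cy']+f*th*y/r],1)
p=s['tool_pos']; print('foot expected',pr(p+[0,0,-.0787]),pr(p+[-.01,0,-.0787]),pr(p+[0,-.01,-.0787]),pr(p+[0,.01,-.0787]),'mouth',pr([.505,.237,.17]),pr([.477,.237,.17]),'rim L,R',pr([.505,.209,.17]),pr([.505,.265,.17]))
for v in range(164,240,3): print(v,' '.join('%3d'%x for x in g[v,268:364:3,2]))
Ms=np.linalg.inv(S['cam_to_world']);fs=200/np.tan(np.radians(S['vfov'])/2)
def ps(p): x,y,z,_=Ms@np.r_[p,1]; return np.round([S['cx']-fs*x/z,S['cy']+fs*y/z],1)
print('scene foot exp',ps(p+[0,0,-.0787]),'mouth',ps([.505,.237,.17]))
gs=cv2.cvtColor(S['image'],cv2.COLOR_RGB2HSV); u,v=ps(p+[0,0,-.0787]).astype(int)
for r in range(v-26,v+10,3): print(r,' '.join('%3d'%x for x in gs[r,u-24:u+25:2,2]))
E
```

```text
[0.5061252  0.23658922 0.27886366] 0.017503051014696774 [0.10578663 0.01240759 0.38591771]
foot expected [314.7 192.9] [314.6 182.3] [303.8 192.9] [325.5 192.9] mouth [315.1 184.6] [315.  157.3] rim L,R [287.6 184.7] [342.6 184.6]
164 107 106 106 105 108 108  78  84  80  81 117 141 127  99  97  97  97 104  92 129 176 174 167 173 171 172 176 189 191 189 201 210
167 108 110 106 106 109 108  75  80  82 116 142 119 111  95  92 102 101  98  94  99 140 162 181 171 169 167 191 192 192 193 202 212
170 111 109 106 106 107 108  89  79 109 138 125 122 111  84  89  85  98  96  86  87 135 132 173 181 167 163 194 194 196 194 196 214
173 120 105 102 106 115 122 103  84 132 127 125 122 120  63  71 172 193 199 137  91 134 135 144 179 170 157 182 187 185 185 185 200
176 207 184 186 185 189 181 133 102 157 139 141 146 132  68 169 196 196 200 197 108 131 139 139 163 173 187 191 188 189 190 190 191
179 213 195 195 195 194 195 184 136 158 153 153 151 149 135 193 195 195 199 195 112 153 139 142 148 183 197 197 195 196 196 196 197
182 214 203 197 196 197 195 195 174 147 153 156 156 140 138 190 195 196 196 1
[... 3159 characters left out ...]
 133 131 133 136 101  66  80  94 105 106 112 128 137 139 139 132 127 135 138
215 144 138 142 143 140 133 127 127 130 129  62  73  85  97 105 110 108 130 132 136 137 139 140 131 124
218 160 160 156 139 140 142 142 133 128  72  66  77  93 105 104 111 104 132 135 129 131 135 139 137 140
221 166 161 161 133 131 137 140 141 141  63  72  84  97 101 110 113 125 133 131 130 134 127 131 134 134
224 167 168 166 141 135 133 130 136 136  83  78  89 103 102 113 110 124 131 133 132 129 132 136 132 131
227 162 165 166 167 142 139 138 138 139 143 131 109 108 103 114 124 127 124 124 129 134 132 131 132 134
230 155 159 159 164 163 150 146 144 137 129 129 130 132 140 142 138 132 134 127 122 123 127 132 131 131
```

The rod hangs over the mouth, with its foot maybe 3 mm far in x. I'll shift back 2.5 mm and lower gently into the tube.

Request:
play_rows(targets=[0.25,0,0,0,0.25,0,0.6,0,0.25,0,1.2,0,0.25,0,1.8,0,0.25,0,2.4,0,0.25,0,3,0,0.25,0,3.2,0,0.25,0,3.2,0])

```text
t: 18.13
tool_pos: [0.5029, 0.2371, 0.2455]
orientation: [-0.001, -3.14, 0.001]
force: [-0.9, 0.2, -0.4]
opening: 0.017
gripper_force: 40.0
```

```bash
python3 - <<'E'
from h import *
S=shot('scene');c=shot('wrist');s=read_state();print(s['tool_pos'],s['force'],s['wrist_torque'])
g=cv2.cvtColor(S['image'],cv2.COLOR_RGB2HSV)
for v in range(225,300,3): print(v,' '.join('%3d'%x for x in g[v,440:490:2,2]))
Ms=np.linalg.inv(S['cam_to_world']);fs=200/np.tan(np.radians(S['vfov'])/2)
def ps(p): x,y,z,_=Ms@np.r_[p,1]; return np.round([S['cx']-fs*x/z,S['cy']+fs*y/z],1)
for z in (.17,.16,.15,.14,.13,.1,.09,.08,.07): print(z,ps([.505,.237,z]))
E
```

```text
[0.50342897 0.23722225 0.24675438] [-0.14038018 -0.04707838 -0.03504756] [ 0.0883166  -0.05327198  0.04801047]
225 163 165 166 170 170 170 161 139 135 134 134 140 118  67  79  96 105 106 115 127 128 138 135 134 133
228 157 154 163 163 166 170 166 154 154 150 149 142  64  71  87 100 105 113 113 134 127 128 128 136 136
231 177 174 167 158 162 160 164 162 161 144 147 129  68  78  93 104 107 113 137 137 137 133 127 123 124
234 169 169 176 172 156 158 158 158 158 162 157  62  73  84  99 106 112 112 122 127 145 136 134 134 135
237 162 166 165 169 160 163 161 157 155 154 148  67  79  89 104 107 116 121 115 115 116 138 139 134 135
240 161 162 163 164 166 164 164 162 160 154 150  71  83  96 104 108 116 119 115 110 107 108 145 139 138
243 181 173 156 161 161 141 150 162 159 148 143 143 116 109 101 118 125 133 130 128 126 117 158 157 162
246 180 183 178 174 164 160 112 129 144 149  96 112 150 144 130 118 122 124 122 126 126 161 160 155 161
249 176 177 183 181 177 172 119 112 111  85 133 144 149 150 147 149 119 116 130 159 160 167 173 169 166
252 177 176 174 178 180 149 128 119 111  61  94 114 1
[... 1080 characters left out ...]
46 144 143
285  68  53  49  56  53  59  59  57  58  62  65  84 132 154 154 151 147 146 145 141 144 147 146 145 145
288  48  52  54  51  56  60  63  65  67  68  71 100 120 141 151 155 152 150 147 147 143 141 147 144 144
291  46  67  50  51  53  58  61  67  67  63  64 115  97 144 141 142 151 156 150 148 146 146 143 143 147
294  42  50  60  73  83  67  59  59  66  72  96 114 102 101 148 142 141 146 152 155 148 148 145 143 141
297  47  47  53  65  70  89 101 105 107 107 101  96 110 109 106 126 144 138 138 152 156 155 150 146 144
0.17 [467.  238.8]
0.16 [465.7 243.6]
0.15 [464.3 248.3]
0.14 [463.  252.9]
0.13 [461.8 257.4]
0.1 [458.1 270.4]
0.09 [456.9 274.6]
0.08 [455.8 278.6]
0.07 [454.7 282.6]
```

Request:
play_rows(targets=[0,0,0.3,0,0,0,0.6,0,0,0,0.9,0,0,0,1.2,0,0,0,1.4,0,0,0,1.4,0])

```text
t: 18.73
tool_pos: [0.5031, 0.2371, 0.2319]
orientation: [-0.001, -3.141, 0.001]
force: [0.5, -0.9, -0.7]
opening: 0.0175
gripper_force: 40.0
```

Request:
play_rows(targets=[0,0,0.1,0,0,0,0.2,0,0,0,0.3,0,0,0,0.4,0,0,0,0.5,0,0,0,0.6,0])

```text
t: 19.23
tool_pos: [0.5037, 0.2373, 0.2272]
orientation: [0.001, 3.141, 0.0]
force: [-0.2, -0.1, 6.2]
opening: 0.0169
gripper_force: 40.0
```

Request:
play_rows(targets=[0,0,0.1,0,0,0,0.2,0,0,0,0.3,0,0,0,0.4,0,0,0,0.5,0,0,0,0.6,0,0,0,0.7,0,0,0,0.8,0])

```text
t: 19.9
tool_pos: [0.5041, 0.2374, 0.2201]
orientation: [0.001, 3.139, 0.001]
force: [-0.4, -0.3, 5.0]
opening: 0.0172
gripper_force: 40.0
```

Request:
play_rows(targets=[0,0,0.05,0,0,0,0.1,0,0,0,0.15,0,0,0,0.2,0,0,0,0.2,0])

```text
t: 20.32
tool_pos: [0.5041, 0.2374, 0.218]
orientation: [0.001, 3.14, 0.001]
force: [-0.6, -1.1, 4.9]
opening: 0.0173
gripper_force: 40.0
```

Request:
play_rows(targets=[0,0,0.05,0,0,0,0.1,0,0,0,0.15,0,0,0,0.2,0,0,0,0.25,0,0,0,0.25,0])

```text
t: 20.82
tool_pos: [0.5041, 0.2374, 0.2154]
orientation: [0.001, 3.14, 0.001]
force: [-0.6, 0.1, 4.2]
opening: 0.0169
gripper_force: 40.0
```

Request:
play_rows(targets=[0,0,0.03,0,0,0,0.06,0,0,0,0.1,0,0,0,0.1,0])

```text
t: 21.15
tool_pos: [0.5041, 0.2374, 0.2145]
orientation: [0.001, 3.14, 0.001]
force: [-1.3, 0.2, 4.6]
opening: 0.0171
gripper_force: 40.0
```

Now 1 mm per call, watching the force.

Request:
play_rows(targets=[0,0,0.04,0,0,0,0.07,0,0,0,0.1,0,0,0,0.1,0])

```text
t: 21.48
tool_pos: [0.5041, 0.2374, 0.2135]
orientation: [0.001, 3.14, 0.001]
force: [-0.4, 0.2, 5.3]
opening: 0.0173
gripper_force: 40.0
```

Request:
play_rows(targets=[0,0,0.04,0,0,0,0.07,0,0,0,0.1,0,0,0,0.1,0])

```text
t: 21.82
tool_pos: [0.5041, 0.2374, 0.2125]
orientation: [0.001, 3.14, 0.001]
force: [-0.8, -0.7, 5.7]
opening: 0.0167
gripper_force: 40.0
```

Request:
play_rows(targets=[0,0,0.04,0,0,0,0.07,0,0,0,0.1,0,0,0,0.1,0])

```text
t: 22.15
tool_pos: [0.5041, 0.2374, 0.2115]
orientation: [0.001, 3.14, 0.001]
force: [-1.0, -0.0, 5.2]
opening: 0.0174
gripper_force: 40.0
```

Request:
play_rows(targets=[0,0,0.04,0,0,0,0.07,0,0,0,0.1,0,0,0,0.1,0])

```text
t: 22.48
tool_pos: [0.5041, 0.2374, 0.2105]
orientation: [0.001, 3.14, 0.001]
force: [-0.8, -0.3, 5.9]
opening: 0.0168
gripper_force: 40.0
```

Request:
play_rows(targets=[0,0,0.04,0,0,0,0.07,0,0,0,0.1,0,0,0,0.1,0])

```text
t: 22.82
tool_pos: [0.5041, 0.2374, 0.2095]
orientation: [0.001, 3.14, 0.001]
force: [0.7, -0.9, 5.2]
opening: 0.0177
gripper_force: 40.0
```

Request:
play_rows(targets=[0,0,0.04,0,0,0,0.07,0,0,0,0.1,0,0,0,0.1,0])

```text
t: 23.15
tool_pos: [0.5041, 0.2374, 0.2085]
orientation: [0.001, 3.14, 0.001]
force: [-0.6, -0.7, 5.4]
opening: 0.0172
gripper_force: 40.0
```

Request:
play_rows(targets=[0,0,0.04,0,0,0,0.07,0,0,0,0.1,0,0,0,0.1,0])

```text
t: 23.48
tool_pos: [0.5041, 0.2374, 0.2075]
orientation: [0.001, 3.14, 0.001]
force: [-0.2, -0.6, 4.4]
opening: 0.0177
gripper_force: 40.0
```

Request:
play_rows(targets=[0,0,0.04,0,0,0,0.07,0,0,0,0.1,0,0,0,0.1,0])

```text
t: 23.82
tool_pos: [0.5041, 0.2374, 0.2065]
orientation: [0.001, 3.14, 0.001]
force: [0.3, -0.1, 5.1]
opening: 0.0171
gripper_force: 40.0
```

Request:
play_rows(targets=[0,0,0.04,0,0,0,0.07,0,0,0,0.1,0,0,0,0.1,0])

```text
t: 24.15
tool_pos: [0.5041, 0.2374, 0.2055]
orientation: [0.001, 3.14, 0.001]
force: [-1.4, 0.2, 5.5]
opening: 0.0171
gripper_force: 40.0
```

Request:
play_rows(targets=[0,0,0.04,0,0,0,0.07,0,0,0,0.1,0,0,0,0.1,0])

```text
t: 24.48
tool_pos: [0.5041, 0.2374, 0.2045]
orientation: [0.001, 3.14, 0.001]
force: [-0.8, -0.1, 5.9]
opening: 0.017
gripper_force: 40.0
```

Request:
play_rows(targets=[0,0,0.04,0,0,0,0.07,0,0,0,0.1,0,0,0,0.1,0])

```text
t: 24.82
tool_pos: [0.5041, 0.2374, 0.2035]
orientation: [0.001, 3.14, 0.001]
force: [-0.2, 0.1, 5.1]
opening: 0.0171
gripper_force: 40.0
```

Request:
play_rows(targets=[0,0,0.04,0,0,0,0.07,0,0,0,0.1,0,0,0,0.1,0])

```text
t: 25.15
tool_pos: [0.5041, 0.2374, 0.2025]
orientation: [0.001, 3.14, 0.001]
force: [0.2, -0.1, 5.1]
opening: 0.0169
gripper_force: 40.0
```

```bash
python3 - <<'E'
from h import *
S=shot('scene')
g=cv2.cvtColor(S['image'],cv2.COLOR_RGB2HSV)
for v in range(237,300,3): print(v,' '.join('%3d'%x for x in g[v,440:490:2,2]))
E
```

```text
237 166 169 168 173 163 166 161 159 155 157 157  65  77  90 104 110 117 114 117 118 115 142 141 137 135
240 164 165 167 168 169 166 167 168 161 153 110  71  85  99 107 112 119 131 117 114 109 109 147 141 140
243 185 174 157 164 166 143 151 165 159 151  68  76  90 103 109 116 115 134 133 131 126 120 159 161 159
246 184 186 181 177 168 162 115 132 145 145  64  82  98 106 113 116 125 126 126 126 127 164 161 157 160
249 177 180 183 183 180 172 120 116 116  70  89 105 110 114 118 117 118 119 133 162 160 169 175 173 169
252 180 180 178 181 183 150 129 121 113  63  75  84  89  86  69 101 101 131 142 158 164 166 166 170 172
255 155 155 152 168 177 130 123 126  67  72  74  74  71  70  70 107 139 150 164 168 162 154 160 165 164
258 154 153 155 153 146 112 121 126  68  72  77  81  83  85  91 116 148 170 166 164 166 170 166 163 163
261 157 156 154 152 121 111 114  67  72  78  79  83  83  86  98 136 143 166 171 168 166 166 165 169 166
264 147 151 154 152 115 113 113  53  76  81  83  87  87  92  97 149 168 155 159 165 168 167 165 164 168
267 152 147 149 140 117 112 111  73  65  71  79  82  84  82 
[... 383 characters left out ...]
  75  81  85  88  91  92 111 134 152 148 147 150 148 147 150 147 145 144 144
282 151 128  55  57  56  70  79  81  87  91  89  91 141 145 150 149 149 145 147 150 148 151 147 147 146
285  69  54  56  54  56  64  81  85  89  91  91  93 135 157 158 152 150 148 146 147 148 149 148 148 147
288  45  55  50  54  57  68  72  72  78  80  77 100 121 143 152 157 155 153 149 149 147 145 151 151 149
291  46  70  58  51  60  62  65  65  70  69  67 117  99 145 143 145 155 157 155 152 147 145 146 147 149
294  47  49  63  74  84  60  62  65  67  69  99 113 104 103 148 144 142 148 157 158 154 149 147 146 142
297  48  52  55  65  72  91 103 107 110 110 105  99 113 111 107 127 147 142 143 152 159 158 151 150 145
```

It's moving with the rod (the band row went from about 254 to 267). Continuing.

Request:
play_rows(targets=[0,0,0.04,0,0,0,0.07,0,0,0,0.1,0,0,0,0.1,0])

```text
t: 25.53
tool_pos: [0.5044, 0.2375, 0.2021]
orientation: [0.001, 3.139, 0.001]
force: [-0.4, -0.4, 8.4]
opening: 0.0168
gripper_force: 40.0
```

Request:
play_rows(targets=[0,0,0.02,0,0,0,0.04,0,0,0,0.05,0,0,0,0.05,0])

```text
t: 25.87
tool_pos: [0.5046, 0.2375, 0.202]
orientation: [0.001, 3.138, 0.002]
force: [-1.1, -0.5, 8.8]
opening: 0.0173
gripper_force: 40.0
```

Request:
play_rows(targets=[0,0,0.03,0,0,0,0.06,0,0,0,0.08,0,0,0,0.08,0])

```text
t: 26.2
tool_pos: [0.5048, 0.2376, 0.2017]
orientation: [0.001, 3.137, 0.002]
force: [-0.5, -0.2, 11.4]
opening: 0.017
gripper_force: 40.0
```

Request:
play_rows(targets=[0,0,0.04,0,0,0,0.07,0,0,0,0.08,0,0,0,0.08,0])

```text
t: 26.53
tool_pos: [0.5051, 0.2377, 0.2015]
orientation: [0.001, 3.137, 0.002]
force: [-1.8, -1.4, 14.5]
opening: 0.0171
gripper_force: 40.0
```

Request:
play_rows(targets=[0,0,0.02,0,0,0,0.02,0,0,0,0.02,0,0,0,0.02,0,0,0,0.02,0,0,0,0.02,0,0,0,0.02,0,0,0,0.02,0])

```text
t: 27.2
tool_pos: [0.5051, 0.2377, 0.2014]
orientation: [0.001, 3.136, 0.002]
force: [-0.4, -1.7, 15.9]
opening: 0.0168
gripper_force: 40.0
```

```bash
python3 -c "
from h import *
f=[]
for i in range(4): shot('top'); f.append(read_state()['force'].round(1).tolist())
print(f,read_state()['tool_pos'])"
```

```text
[[-1.6, -0.3, 14.1], [-1.5, -1.1, 14.5], [-1.7, -0.9, 14.4], [-1.5, -2.2, 14.3]] [0.5051601  0.23768356 0.20141947]
```

About 14.5 N held steady for nearly a second, with the stack bottomed. Now I'll withdraw the rod and carry it back.

Request:
play_rows(targets=[0,0,-0.5,0,0,0,-1.5,0,0,0,-3,0,0,0,-4.5,0,0,0,-6,0,0,0,-7.5,0,0,0,-8.2,0,0,0,-8.2,0])

```text
t: 28.07
tool_pos: [0.5043, 0.2376, 0.2822]
orientation: [0.001, 3.139, 0.002]
force: [-0.1, 0.6, 0.0]
opening: 0.017
gripper_force: 40.0
```

Request:
play_rows(targets=[-0.2,-2,0,0,-0.5,-5,0,0,-0.9,-9,0,0,-1.3,-13,0,0,-1.6,-17,0,0,-1.9,-21,0,0,-2.3,-25,0,0,-2.7,-29,0,0])

```text
t: 28.73
tool_pos: [0.5295, -0.0546, 0.2787]
orientation: [-0.001, -3.14, -0.001]
force: [0.4, 0.9, -1.1]
opening: 0.0172
gripper_force: 40.0
```

Request:
play_rows(targets=[-0.4,-4,0,0,-0.8,-8,0,0,-1.2,-12,0,0,-1.5,-15,0,0,-1.7,-18,0,0,-1.8,-20,0,0,-1.9,-21,0,0,-1.9,-21.3,0,0])

```text
t: 29.4
tool_pos: [0.5484, -0.2671, 0.2784]
orientation: [-0.004, -3.14, -0.002]
force: [-0.1, 0.1, -0.2]
opening: 0.0169
gripper_force: 40.0
```

Request:
play_rows(targets=[0,0,0,0,0,0,0,0,0,0,0,0,0,0,0,0,0,0,0,0,0,0,0,0])

```text
t: 29.9
tool_pos: [0.5492, -0.2651, 0.2802]
orientation: [-0.0, 3.141, -0.0]
force: [0.6, -0.7, -0.9]
opening: 0.017
gripper_force: 40.0
```

```bash
python3 - <<'E'
from h import *
print(tool([.5515,-.2658,.15]),read_state()['tool_pos'],read_state()['force'])
E
```

```text
[-0.22358404 -0.06570792 13.02379535] [ 0.54921499 -0.26511783  0.28023697] [ 0.64474899 -0.65230182 -0.93690114]
```

Request:
play_rows(targets=[-0.2,-0.05,2,0,-0.2,-0.05,5,0,-0.2,-0.05,8.5,0,-0.2,-0.05,11,0,-0.2,-0.05,12.5,0,-0.2,-0.05,13.2,0,-0.2,-0.05,13.2,0,-0.2,-0.05,13.2,0])

```text
t: 30.57
tool_pos: [0.5514, -0.2664, 0.1488]
orientation: [0.001, 3.141, -0.001]
force: [0.3, 0.7, -1.0]
opening: 0.0169
gripper_force: 40.0
```

Request:
play_rows(targets=[0,0,0,0,0,0,0,0,0,0,0,0])

```text
t: 30.82
tool_pos: [0.5519, -0.2668, 0.1497]
orientation: [0.001, 3.139, -0.002]
force: [0.1, 0.1, -0.4]
opening: 0.017
gripper_force: 40.0
```

```bash
python3 - <<'E'
from h import *
c=shot('wrist'); p=c['s']['tool_pos'];print(p)
g=cv2.cvtColor(c['image'],cv2.COLOR_RGB2HSV)
M=np.linalg.inv(c['cam_to_world']);f=200/np.tan(np.radians(c['vfov'])/2)
def pr(p):
    x,y,z,_=M@np.r_[p,1];y,z=-y,-z;r=np.hypot(x,y);th=np.arctan2(r,z);return np.round([c['cx']+f*th*x/r,c['cy']+f*th*y/r],1)
a=lambda o,r:[pr(np.array(o)+d).tolist() for d in ([0,0,0],[-r,0,0],[0,-r,0],[0,r,0])]
print('foot',a(p+[0,0,-.0787],.01)); print('hole',a([.5525,-.265,.05],.0125))
for v in range(160,226,2): print(v,' '.join('%3d'%x for x in g[v,284:348:2,2]))
E
```

```text
[ 0.55190759 -0.26681884  0.14966114]
foot [[314.8, 192.7], [314.8, 182.1], [304.0, 192.7], [325.6, 192.7]]
hole [[316.7, 188.1], [316.7, 175.7], [304.0, 188.2], [329.3, 188.1]]
160 143 141 134 104  99 100 102 101  94  95  98  99  97  99  95  89  92  92  97  94  98  96  93  92  88  92  93  93  95  91  83  77
162 142 139 121  96  98 100  97 100  95  99  95  96  97  95  99  94  98  94  88  95  95  95  95  99  96  93  92  91  92  94  95  92
164 141 138 112 104 103 101  96 100 100  96  98  99  99  98  98  95  97  95  99  93  97  94  95  98  98  97  98  92  93  88  90  94
166 148 124 107 108 105 102 102 103  98  99  97  99  99  94  98  94  98  97  95  99  98  95  94  93  94  94  97  97  97  96  91  91
168 144 117 102  99 106 104 106 107 103 101  98 100 103  97 100  98  97  97  95  94  98 101  98  94  94  94  93  95  98 101  95  97
170 128 105 107 104 104 104 106 102 105 106 104 103 102  96  97 101  98 100  97  99  96  98  97  98  96  96  95  95  95  93  98  96
172 111 104 103 102 105 105 102 105 107 103 104 104 104 107 101  99  98  95  99  96  98  98  96  99  98  99  95  95  94  92  97  9
[... 2733 characters left out ...]
 105  86  89  94 104 100 101  99 104 172
216 200 190 182 144  95  94  96 101 102  97  95  99  97 106 104 103 103 100  97 119 131 135 108  85  83  94  95  99  97  98 129 190
218 209 193 191 189 149 114 109  98  96  97  95 100 101 102 105 108 100 100  95  98 121 134 116  87  81  88  89  97  97 112 173 193
220 208 191 191 189 187 186 184 151 126  95  93 100 104 105 106 103 103 101  95  95  94 122 119  88  84  86  87  93  97 145 190 193
222 209 206 194 191 190 190 190 192 186 155  98 100 100 103 105 103  99 101  95  92  89 105 124  90  85  91  85  92 109 176 194 195
224 211 211 208 201 174 173 176 185 193 160  98 100 105 103 105 103 100  98  94  95  89  99 122  91  86  90  93  98 142 191 194 193
```

Request:
play_rows(targets=[0.2,0.1,0,0,0.2,0.1,0.4,0,0.2,0.1,0.8,0,0.2,0.1,1.2,0,0.2,0.1,1.6,0,0.2,0.1,2,0,0.2,0.1,2.4,0,0.2,0.1,2.8,0])

```text
t: 31.53
tool_pos: [0.549, -0.2652, 0.1194]
orientation: [-0.001, -3.141, -0.0]
force: [-0.0, 0.1, -0.6]
opening: 0.0172
gripper_force: 40.0
```

Foot is inside the hole with no contact force. Continuing down.

Request:
play_rows(targets=[0,0,0.4,0,0,0,0.8,0,0,0,1.2,0,0,0,1.6,0,0,0,2,0,0,0,2.3,0,0,0,2.5,0,0,0,2.5,0])

```text
t: 32.2
tool_pos: [0.5488, -0.2652, 0.0944]
orientation: [-0.001, -3.141, -0.001]
force: [-0.2, -0.3, -0.7]
opening: 0.0171
gripper_force: 40.0
```

Request:
play_rows(targets=[0,0,0.1,0,0,0,0.2,0,0,0,0.3,0,0,0,0.4,0,0,0,0.45,0,0,0,0.45,0])

```text
t: 32.7
tool_pos: [0.549, -0.2653, 0.0903]
orientation: [-0.001, -3.141, -0.0]
force: [-0.1, 0.5, -1.3]
opening: 0.0172
gripper_force: 40.0
```

Request:
play_rows(targets=[0,0,0.05,0,0,0,0.1,0,0,0,0.15,0,0,0,0.15,0])

```text
t: 33.03
tool_pos: [0.549, -0.2653, 0.0888]
orientation: [-0.001, -3.141, -0.0]
force: [-0.3, -0.8, -0.7]
opening: 0.0171
gripper_force: 40.0
```

Request:
play_rows(targets=[0,0,0.05,0,0,0,0.1,0,0,0,0.15,0,0,0,0.15,0])

```text
t: 33.37
tool_pos: [0.5497, -0.2655, 0.0887]
orientation: [0.001, 3.14, -0.001]
force: [-1.0, 0.3, 6.0]
opening: 0.0171
gripper_force: 40.0
```

Floor reached at the original height. Back off 1 mm to relieve the push, open slowly, then retreat.

Request:
play_rows(targets=[0,0,-0.15,0,0,0,-0.15,0,0,0,-0.15,0])

```text
t: 33.62
tool_pos: [0.5489, -0.2653, 0.0888]
orientation: [-0.001, -3.141, -0.0]
force: [-0.3, 0.1, -0.2]
opening: 0.0171
gripper_force: 40.0
```

Request:
play_rows(targets=[0,0,0,0,0,0,0,0,0,0,0,0,0,0,0,0,0,0,0,0,0,0,0,0,0,0,0,0,0,0,0,0], grip=6)

```text
t: 34.28
tool_pos: [0.5491, -0.2653, 0.089]
orientation: [0.001, 3.142, -0.0]
force: [0.0, 0.5, 0.2]
opening: 0.0593
gripper_force: 0.0
```

Request:
play_rows(targets=[0,0,-1,0,0,0,-3,0,0,0,-6,0,0,0,-10,0,0,0,-14,0,0,0,-16,0,0,0,-16,0,0,0,-16,0])

```text
t: 34.95
tool_pos: [0.5501, -0.2659, 0.252]
orientation: [0.001, 3.138, -0.004]
force: [-0.0, -0.7, -0.6]
opening: 0.06
gripper_force: 0.0
```

```bash
python3 - <<'E'
from h import *
S=shot('scene');T=shot('top');s=read_state();print(s['t'],s['tool_pos'],s['force'],s['opening'])
S0=pickle.load(open('scene.pkl','rb'));g=lambda c:cv2.cvtColor(c['image'],cv2.COLOR_RGB2GRAY).astype(int)
for v in range(124,190,5): print(v,' '.join('%3d'%x for x in g(S0)[v,282:316:2]),'|',' '.join('%3d'%x for x in g(S)[v,282:316:2]))
G=g(S)
for v in range(240,294,3): print(v,' '.join('%3d'%x for x in G[v,446:482:2]))
E
```

```text
35.05 [ 0.54855852 -0.26501661  0.24804248] [ 0.36989159 -0.77163669 -0.91295072] 0.06046886539248185
124 141 141 141 145 146 142 139 142 143 139 137 136 135 129 128 130 129 |  77  76  77  82  83  81  77  80  76  75  75 104  72  99  75  75  72
129 145 145 142 142 137 140  90 116 109 133 144 142 140 138 135 128 127 | 145 146 144 142 140 141  75 107 115 100 145 142 140 138 136 130 127
134 150 151 147 147 142 142  73  91  95 113 143 138 141 146 143 139 139 | 153 149 149 146 144 147  66  83  95  92 143 140 141 147 144 143 141
139 156 156 153 154 149 147  69  88  93 101 139 139 144 142 141 142 146 | 157 158 153 154 151 152  96  82  94  93 140 141 145 143 142 143 146
144 147 152 155 156 153 151  62  87  96  89 144 147 142 137 138 144 141 | 148 154 155 159 155 155 152  73  91  94 138 146 142 140 140 148 141
149 152 148 146 154 153 156  89  83  94  92 150 149 148 144 146 144 140 | 152 149 147 156 154 158 154  72  91  95 111 152 147 147 148 144 139
154 151 147 149 151 143 146 124  80  92  90 151 149 149 149 147 146 148 | 155 149 150 153 145 144 153  70  87  95 102 153 151 152 149 145 150
159 
[... 1657 characters left out ...]
 110 111 114 118
267 138 115 113 109  64  64  58  69  78  82  74 111 120 120 120 117 110 111
270 106 109 116  71  68  73  79  86  86  89  89 123 123 123 121 117 120 116
273 109 108 103  67  72  76  82  84  86  89 107 121 122 125 126 124 121 119
276  97 107  85  68  75  77  83  85  89  87 123 118 122 125 121 123 123 123
279 101  93  63  70  74  82  83  85  87 101 121 124 120 121 123 123 124 121
282  45  47  69  72  76  82  82  86  84 127 123 125 125 123 120 122 124 123
285  45  50  54  70  80  81  87  86  89 120 130 130 128 125 123 123 120 124
288  44  49  57  69  64  66  67  67  74 109 119 126 130 131 124 123 124 123
291  46  51  54  54  57  60  61  61  80  88 121 116 122 127 130 127 124 122
```

The rod stands in the holder at its original height, leaning about as it did at first, and the packed stack is in place. Handing in.

```bash
python3 -c "
from plant import workorder; print(workorder.close_job())"
```

```text
the job is handed in; nothing more can be done
None
```

The job is handed in: the white cartridge is packed on the brown one and bottomed out, with about 14.5 N measured at the tool for nearly a second. The rod is back in its holder and released, and the arm was never taken near the mug or spoons; the hand-in call gave no verdict.

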